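# Zero the lathe speed lever, then three clicks up

## Task

The lathe will not start until its speed lever has been zeroed. With the outside of the closed fingers, gently push the upright lever on the grey controller back down its slot to the zero stop (the end with the dot), let it rest there a moment, then push it up the slot, feeling and counting the clicks, and leave it sitting in the third click from zero without ever going beyond that click. Do not pinch the lever, leave everything else where it is, and finish clear of everything.

Things in the scene. Friction and masses are not known exactly. Their poses are not given: they have to be found in the camera images.
- controller: Grey speed controller fixed to the desk, 150 (x) x 220 (y) x 60 mm high, flat top. Origin: centre of its underside, z up. The lever's slot is at own x = -25 mm, from y = -50 to +50 mm. Own +y leads from zero to fast and lies within 0.5 rad of world +y (zero is at the right as seen from the robot). A fixed knob, 36 mm across, 16 mm high, stands at (45, -75) mm.
- zero_mark (a point): Point on the controller's top (60 mm above the desk) on the slot's centre line, where the lever's centre stands at zero: own (-25, -40) mm of the controller. A black dot 22 mm from it, on the robot's side, marks it; bars mark the five clicks, 16 mm apart, each longer than the one before. Axes as the controller's.
- lever_top (a point): Centre of the lever's top, 106 mm above the desk. The lever is a plain upright black paddle with flat faces, 24 mm across the slot and 10 mm thick along it, reaching from 62 to 106 mm above the desk. It can only slide along the slot.
- lever (a joint): Lever position in m, 0 at zero, growing along own +y. Detents at 0, 0.016, 0.032, 0.048 (third click), 0.064, 0.080; hard ends -0.003 and 0.083. Resistance rises to about 4.5 N a quarter of the way to the next detent and is gone at half way; from there the lever snaps ahead of the finger into that detent. Stays where left. Starts at or between the first and second clicks.
- offcut: Loose wooden dowel offcut standing on the controller behind the slot, 24 mm across, 28 mm high; origin under its centre. Leave alone.
- bush: Loose zinc bush on the controller behind the slot, 28 mm across, 16 mm high; origin under its centre. Leave alone.
- mug: White mug of dowels, 82 mm across, up to 175 mm high, on the desk left of the controller; origin under its centre. Leave alone.
- glue: White bottle, 56 mm across, 150 mm high, on the desk to the right; origin under its centre. Leave alone.
- screwdriver: Screwdriver lying on the desk to the right, about 200 mm long; origin under its middle. Leave alone.
- mallet: Wooden mallet lying on the desk beyond the controller, 290 mm long, head 50 mm high; origin under its handle. Leave alone.

How it is judged:
On the way:
1. the lever rests at zero (value of joint lever below 0.004 m and velocity of joint lever between -0.01 and 0.01 m/s), for 0.2 s.
At the end, for the whole second after the job is handed in: After having rested at zero, the lever sits still in the third click, within 3.5 mm of 0.048 m, and has never passed half way to the fourth click (0.056 m) (value of joint lever between 0.0445 and 0.0515 m and velocity of joint lever between -0.005 and 0.005 m/s); the robot touches nothing.
It fails at once if the lever goes past the third click (more than half way to the fourth) (value of joint lever above 0.056 m).
It fails at once if the lever is pinched or forced (over 25 N from the fingers) (contact force between the fingers and lever above 25 N).
It fails at once if a bystander is lifted, carried or pushed more than 15 mm (distance of any of mug, glue, screwdriver, mallet, offcut, bush from where it was at the start of the episode above 0.015 m).
It also fails if it takes over 64 s, if anything falls off the work surface, if the arm or the gripper's body presses on something with over 40 N, if the wrist force passes 120 N, or if a joint passes its speed limit or range.

## Robot

A 6-joint arm with a two-finger parallel gripper is mounted at the origin on the work surface. World frame = base frame: x ahead of the robot, y to its left, z up, the work surface at z = 0. Lengths are in m, angles in rad, forces in N, time in s.
With the tool pointing down it reaches from about 0.375 to 0.9 m from the base axis. Payload 3.1 kg.
Tool frame: the origin (TCP) lies at the very end of the fingers, on their centre line; the grasp point (between the pads) lies 19 mm behind it (tcp_to_grasp is the distance from the TCP to the grasp point, in m); z points along the fingers, y is the direction in which the jaws open and shut (so a half turn about z gives the same grasp; the last joint's range is limited). The gripper opens to 85 mm and grips with 20 to 120 N. Pads are 22 mm wide; open, the fingers measure 114 mm over their backs; the gripper's body (76 mm by 85 mm) begins 54 mm behind the grasp point. The pads swing forward as they close: fully open they stand 13 mm farther back than shut.
Start: joints at [1.141, 0.527, 1.433, -0, 1.181, -0.178], TCP at [0.156, 0.605, 0.231] pointing down, gripper open.
Joint ranges: [-3.08, 3.08], [-0.75, 2.2], [0.22, 2.44], [-1.43, 4.57], [0, 2.65], [-2.85, 2.85]. Speed limits (rad/s): [2.79, 2.79, 3.14, 3.14, 3.14, 3.14].

## Interface

Orientations are given as a unit quaternion [x, y, z, w].
In Python, from station import sense, snapshot, camera_info, sign_off, tcp_to_grasp gives the robot as it stands.
- The arm moves only by the shell command python3 -m inch 'ROWS' [FORCE]. ROWS is JSON, a list of rows, each a list of 3 entries, a list of its own where there are three numbers: the closure, from -1 (fully open) to 1 (shut), so that 0 is half open, then the shift along the tool's x, y, z normalised to -1 to 1, where 1 is 10 cm, then the turn, a rotation vector about the tool's x, y, z normalised to -1 to 1, where 1 is 360 degrees. In form: [[jaw, [dx, dy, dz], [ax, ay, az]], ...]. A call has 1 to 20 rows; each row is the pose to reach, as a shift and turn from the pose commanded when the call began, along the tool's axes at that moment, turning the shorter way round; what a row does not reach only later rows make up. A row lasts 1/10 s, in which the tool goes at most 50 mm and 8.59 degrees, less where a joint would pass 70% of its speed; a pose out of reach is approached as far as the arm can. A call with a number of a shift or a turn outside -1 to 1 is refused whole. A call with a gripper value outside its range is refused whole. The fingers move at their own pace and stop on an object; FORCE is the grip in N (left out, the last holds). Time passes only in rows, so rows that repeat a pose let the fingers close. It gives the time, the measured TCP pose, the force and the opening at its end, in the units of the state.
- sense(): the state, without advancing time (a new reading comes with each control period).
- snapshot(name): name is "side" or "top"; returns (picture, depth): 420x560x3 uint8, blue, green, red; 420x560 float32, m along the optical axis (not along the pixel's ray), 0 where there is no reading.
- camera_info(name): a dict with "K" (3x3 intrinsics, pixels), "dist" ([k1, k2, p1, p2, k3] as OpenCV has them; the pictures are not rectified), "origin" and "orientation" of the camera in the world. Camera axes: x right, y down, z forward; pixel columns grow to the right and rows downward; lengths in m; the calibration is good to about 2 mm. A picture is of the moment at which its call begins. camera_info takes no time and is no camera call.
- sign_off(): hands the job in, once; it reports no verdict.
The state is a dict: "t": time; "q": joint angles; "qd": joint speeds; "tau": joint torques, N m; "tcp_pos": TCP position; "tool_rot": TCP orientation; "force": force on the tool from outside, world axes, zero at the start; "ft_torque": the same for the moment, N m; "finger_gap": opening from 0.0 (shut) to 1.0 (fully open).
Only numpy, scipy, OpenCV 4.12 (cv2) and the standard library are available. Lean on these libraries where they do the work, as an engineer would, in place of code of your own. Each camera call takes 0.05 s, during which the arm holds its last target.

## Working session

There is one attempt and no reset: what is moved stays moved. The work goes in short steps, Python scripts to look and compute and a shell command to move; the robot and the scene stay as the last step left them, time stands still between calls to the robot, and variables do not carry over. Pictures are saved under pics/ and viewed, and the job is handed in when it is done.

```bash
ls; mkdir -p pics; python3 - <<'E'
from station import *
import cv2, numpy as np
print(sense())
for n in ("side","top"):
    p,d=snapshot(n); cv2.imwrite(f"pics/{n}0.png",p); np.save(f"pics/{n}0.npy",d); print(camera_info(n))
print(tcp_to_grasp)
E
```

```text
pics
{'t': 0.0, 'q': array([ 1.14051823e+00,  5.28487352e-01,  1.43392027e+00, -1.71223398e-07,
        1.18140664e+00, -1.78508563e-01]), 'qd': array([ 0.00107315,  0.0011504 ,  0.00115442, -0.00102325, -0.00031012,
        0.00212946]), 'tau': array([ 6.57410292e-04, -4.42348981e+01, -1.78023577e+01, -1.64447497e-04,
        8.43127171e-03,  7.79646854e-06]), 'tcp_pos': array([0.15536659, 0.60462863, 0.2303149 ]), 'tool_rot': array([ 1.25552436e-01,  9.92086363e-01, -1.05976539e-03, -3.32849258e-04]), 'force': array([-0.5103936 ,  0.53716546, -0.27262565]), 'ft_torque': array([-0.05847908, -0.00231887, -0.00878642]), 'finger_gap': 0.9956637357219539}
{'K': array([[534.02798402,   0.        , 282.86835534],
       [  0.        , 534.02798402, 211.21448786],
       [  0.        ,   0.        ,   1.        ]]), 'dist': array([-0.13868648,  0.        ,  0.        ,  0.        ,  0.        ]), 'origin': array([ 0.50134129, -0.96692863,  1.18669445]), 'orientation': array([ 0.93752262, -0.04112702,  0.01252455, -0.34525793])}
{'K': array([[471.86647308,   0.        , 282.41884482],
       [  0.        , 471.86647308, 212.1052116 ],
       [  0.        ,   0.        ,   1.        ]]), 'dist': array([-0.09971559,  0.        ,  0.        ,  0.        ,  0.        ]), 'origin': array([ 0.47037605, -0.00945278,  1.55186379]), 'orientation': array([ 0.71621983, -0.69635967,  0.03615609, -0.02837435])}
0.0187
```

View pics/side0.png

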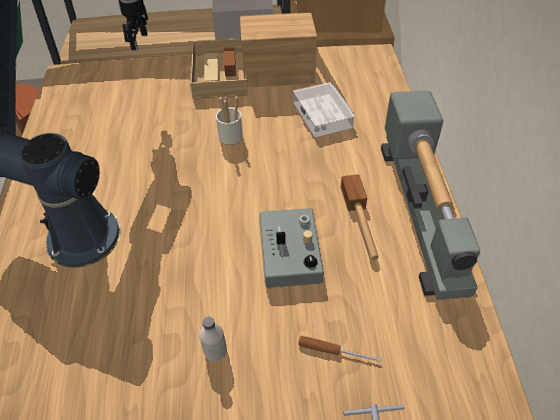

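View pics/top0.png

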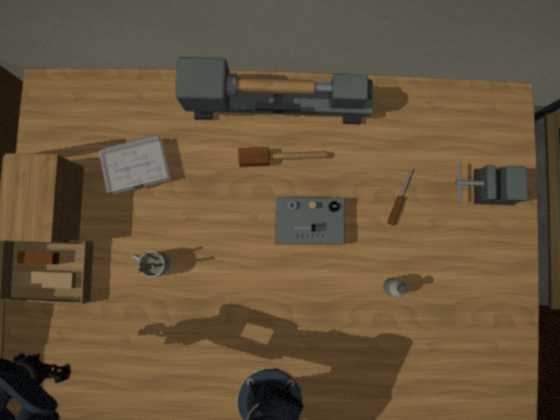

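The side view shows the controller at about (292,247) with the lever near (281,238). In the top view the controller is at about (310,221) and the lever near (318,227). I'll zoom in and measure.

```bash
cat > h.py <<'E'
import numpy as np, cv2
from scipy.spatial.transform import Rotation as R
from station import *
def ray(n,uv):
    c=camera_info(n); p=cv2.undistortPoints(np.array(uv,float).reshape(-1,1,2),c["K"],c["dist"]).reshape(-1,2)
    d=np.c_[p,np.ones(len(p))]@R.from_quat(c["orientation"]).as_matrix().T
    return c["origin"],d
def onplane(n,uv,z):
    o,d=ray(n,uv); return (o+d*((z-o[2])/d[:,2])[:,None])[:,:2]
def two(uvs,uvt):
    o1,d1=ray("side",uvs);o2,d2=ray("top",uvt);out=[]
    for a,b in zip(d1,d2):
        s=np.linalg.lstsq(np.c_[a,-b],o2-o1,rcond=None)[0]; p,q=o1+a*s[0],o2+b*s[1]; out.append(np.r_[(p+q)/2,np.linalg.norm(p-q)])
    return np.array(out)
def project(n,P):
    c=camera_info(n); Rm=R.from_quat(c["orientation"]).as_matrix().T
    return cv2.projectPoints(np.array(P,float).reshape(-1,3),cv2.Rodrigues(Rm)[0],-Rm@c["origin"],c["K"],c["dist"])[0].reshape(-1,2)
def crop(img,x,y,w,h,s,name):
    cv2.imwrite(name,cv2.resize(img[y:y+h,x:x+w],None,fx=s,fy=s,interpolation=cv2.INTER_CUBIC))
E
python3 - <<'E'
from h import *
s=cv2.imread("pics/side0.png");t=cv2.imread("pics/top0.png")
crop(s,250,200,80,90,6,"pics/sc.png");crop(t,265,185,90,70,8,"pics/tc.png")
d=np.load("pics/top0.npy")
# controller mask by height from depth
c=camera_info("top");v,u=np.mgrid[0:420,0:560]
o,dd=ray("top",np.c_[u.ravel(),v.ravel()]);
P=(o+dd*d.ravel()[:,None]).reshape(420,560,3)
m=((abs(P[...,2]-.06)<.02)&(u>250)&(u<360)&(v>180)&(v<260)).astype(np.uint8)
m=cv2.morphologyEx(m,cv2.MORPH_CLOSE,np.ones((9,9)))
cs,_=cv2.findContours(m,0,1);k=max(cs,key=cv2.contourArea)
xy=onplane("top",k.reshape(-1,2),.06).astype(np.float32)
print("top depth rect",cv2.minAreaRect(xy), np.median(P[...,2][m>0]))
g=(s[...,0].astype(int)-s[...,2]>-12)&(s.max(2)<150)
hs=cv2.morphologyEx(g[200:292,250:330].astype(np.uint8),cv2.MORPH_CLOSE,np.ones((3,3)))
cs,_=cv2.findContours(hs,0,1);k=max(cs,key=cv2.contourArea).reshape(-1,2)
print(cv2.boundingRect(k)); 
E
```

```text
top depth rect ((0.5831325650215149, -0.11115304380655289), (0.14997443556785583, 0.21891038119792938), 0.9243448376655579) 0.06135268012173767
(15, 9, 58, 78)
```

View pics/sc.png

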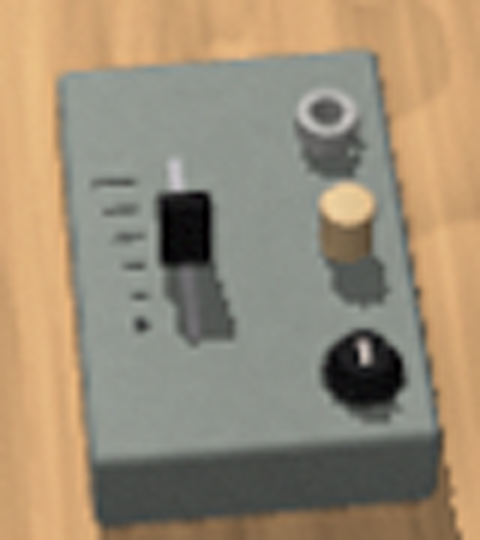

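View pics/tc.png

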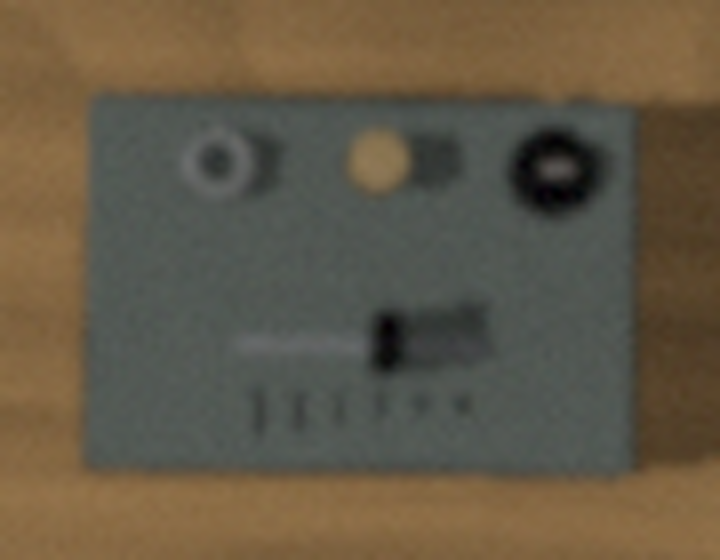

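```bash
python3 - <<'E'
from h import *
T=lambda L:(np.array(L,float)+.5)/8-.5+[265,185]
S=lambda L:(np.array(L,float)+.5)/6-.5+[250,200]
tc=onplane("top",T([(90,96),(635,102),(632,471),(86,469)]),.06)   # far-left, far-right, near-right, near-left
sc=onplane("side",S([(375,52),(437,432),(97,458),(62,72)]),.06)
for n,c in(("top",tc),("side",sc)):
    a=c[0]-c[1]; b=c[3]-c[2]; e=c[0]-c[3]; f=c[1]-c[2]
    print(n,c.mean(0),[np.arctan2(-x[0],x[1]) for x in(a,b)],[np.arctan2(x[1],x[0]) for x in (e,f)],[np.linalg.norm(x) for x in(a,b,e,f)])
print("dots/bars top",onplane("top",T([(463,406),(421,406),(380,406),(340,407),(300,410),(259,411)]),.06).round(4))
print("dots side",onplane("side",S([(141,324),(140,296),(134,266),(127,238),(121,210),(115,183)]),.06).round(4))
print("lever top T",onplane("top",T([(387,343)]),.106), "S top face approx",onplane("side",S([(186,200)]),.106))
print(two(S([(186,200)]),T([(387,343)])))
E
```

```text
top [ 0.58441228 -0.11135909] [np.float64(0.01838142762879816), np.float64(0.023452707584576453)] [np.float64(0.018138580206807458), np.float64(0.0079967047351533)] [np.float64(0.21761994457201664), np.float64(0.21613059975469107), np.float64(0.14824194561894277), np.float64(0.14715382181181508)]
side [ 0.58806742 -0.11297733] [np.float64(0.002724812523373931), np.float64(0.010240593812894291)] [np.float64(-0.006158358299950332), np.float64(0.0013644351154404053)] [np.float64(0.21259997321289165), np.float64(0.2137021813990257), np.float64(0.1454242899555599), np.float64(0.1438125615614126)]
dots/bars top [[ 0.537  -0.1527]
 [ 0.5366 -0.1361]
 [ 0.5361 -0.1198]
 [ 0.5353 -0.104 ]
 [ 0.5337 -0.0882]
 [ 0.5328 -0.072 ]]
dots side [[ 0.5404 -0.1521]
 [ 0.5411 -0.1371]
 [ 0.5397 -0.1206]
 [ 0.5377 -0.1048]
 [ 0.5362 -0.0889]
 [ 0.5346 -0.0734]]
lever top T [[ 0.5583649  -0.11858003]] S top face approx [[ 0.56286106 -0.12185861]]
[[ 0.56084638 -0.11887879  0.10204118  0.00447291]]
```

Controller centre is about (0.585, -0.111) with yaw about 0.013, and the lever is near y = -0.119, around the second click. First I'll turn, shut the fingers and rise a little.

```bash
python3 -m inch '[[1,[0,0,-0.2],[0,0,-0.021]],[1,[0,0,-0.4],[0,0,-0.0422]],[1,[0,0,-0.4],[0,0,-0.0422]],[1,[0,0,-0.4],[0,0,-0.0422]],[1,[0,0,-0.4],[0,0,-0.0422]]]' 40; python3 -c "
from h import *
s=sense();print(R.from_quat(s['tool_rot']).as_matrix().round(3),s['tcp_pos'])"
```

```text
t: 0.6
tcp_pos: [0.1553, 0.6044, 0.2699]
tool_rot: [-0.006, 1.0, -0.001, -0.001]
force: [-0.0, -0.4, 0.5]
finger_gap: 0.141
[[-1.    -0.011 -0.001]
 [-0.011  1.    -0.002]
 [ 0.001 -0.002 -1.   ]] [0.15531028 0.60441729 0.26987618]
```

```bash
for i in 1; do python3 -m inch '[[1,[-0.19,-0.32,0],[0,0,0]],[1,[-0.38,-0.65,0],[0,0,0]],[1,[-0.58,-0.97,0],[0,0,0]]]'
python3 -m inch '[[1,[-0.19,-0.32,0],[0,0,0]],[1,[-0.38,-0.65,0],[0,0,0]],[1,[-0.58,-0.97,0],[0,0,0]]]'
python3 -m inch '[[1,[-0.19,-0.32,0],[0,0,0]],[1,[-0.38,-0.65,0],[0,0,0]],[1,[-0.58,-0.97,0],[0,0,0]]]'
python3 -m inch '[[1,[-0.19,-0.32,0],[0,0,0]],[1,[-0.38,-0.65,0],[0,0,0]],[1,[-0.58,-0.97,0],[0,0,0]]]'; done
```

```text
t: 0.9
tcp_pos: [0.2147, 0.5073, 0.2698]
tool_rot: [-0.007, 1.0, -0.001, -0.001]
force: [0.7, -0.5, -0.3]
finger_gap: -0.001
t: 1.2
tcp_pos: [0.2741, 0.4109, 0.2702]
tool_rot: [-0.006, 1.0, -0.001, -0.001]
force: [1.1, 0.4, 0.7]
finger_gap: 0.001
t: 1.5
tcp_pos: [0.3333, 0.3148, 0.2703]
tool_rot: [-0.006, 1.0, -0.001, -0.001]
force: [0.6, -0.0, -0.0]
finger_gap: -0.001
t: 1.8
tcp_pos: [0.3926, 0.2188, 0.2703]
tool_rot: [-0.006, 1.0, -0.0, -0.001]
force: [0.4, 1.3, 0.3]
finger_gap: -0.002
```

```bash
python3 -m inch '[[1,[-0.19,-0.32,0],[0,0,0]],[1,[-0.38,-0.65,0],[0,0,0]],[1,[-0.58,-0.97,0],[0,0,0]]]'
python3 -m inch '[[1,[-0.19,-0.32,0],[0,0,0]],[1,[-0.38,-0.65,0],[0,0,0]],[1,[-0.58,-0.97,0],[0,0,0]]]'
python3 -m inch '[[1,[-0.17,-0.32,0],[0,0,0]],[1,[-0.34,-0.65,0],[0,0,0]],[1,[-0.53,-0.98,0],[0,0,0]],[1,[-0.53,-0.98,0],[0,0,0]],[1,[-0.53,-0.98,0],[0,0,0]]]'
python3 - <<'E'
from h import *
for n in ("side","top"):
    p,d=snapshot(n)
    crop(p,*((230,150,120,130) if n=="side" else (245,165,130,100)),*((4,) if n=="side" else (6,)),f"pics/{n}1.png")
s=sense();print(s['tcp_pos'],s['force'])
E
```

```text
t: 2.1
tcp_pos: [0.4519, 0.1227, 0.2703]
tool_rot: [-0.006, 1.0, 0.0, -0.001]
force: [0.0, 0.8, -0.4]
finger_gap: -0.005
t: 2.4
tcp_pos: [0.5112, 0.0266, 0.2702]
tool_rot: [-0.006, 1.0, 0.0, -0.001]
force: [0.1, 0.0, -0.4]
finger_gap: -0.001
t: 2.9
tcp_pos: [0.5651, -0.0698, 0.2698]
tool_rot: [-0.005, 1.0, 0.001, -0.001]
force: [-0.7, 0.4, -0.4]
finger_gap: 0.003
[ 0.56452978 -0.06834651  0.27034513] [-0.74698486  0.43609504 -1.39733776]
```

View pics/side1.png

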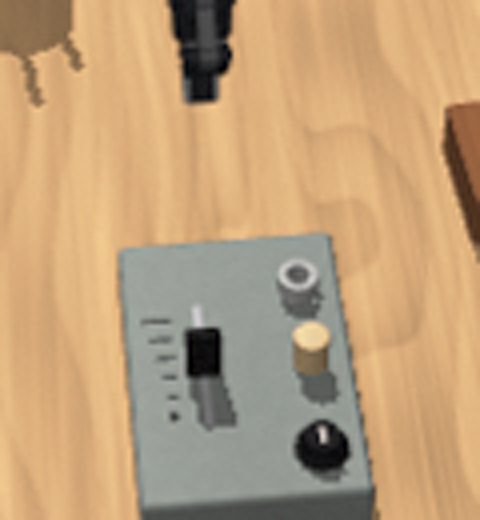

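View pics/top1.png

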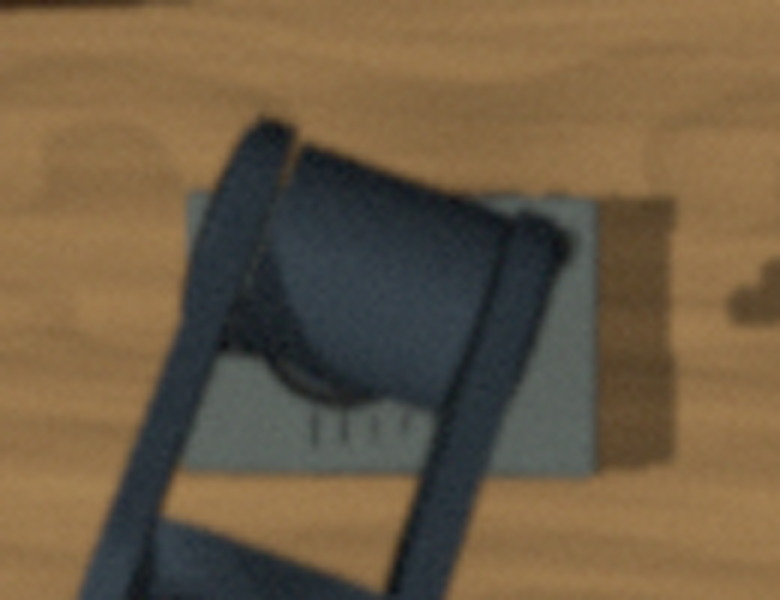

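The side view shows the shut fingertips at about crop (200,98), over the far end of the controller. The lever is unmoved at (203,352). I'll check the calibration against the fingertip.

```bash
python3 - <<'E'
from h import *
S=lambda L:(np.array(L,float)+.5)/4-.5+[230,150]
s=sense();print(s['tcp_pos'],onplane("side",S([(201,101),(185,101),(217,101)]),.27))
print("lever corners top S",onplane("side",S([(187,327),(220,326),(187,334),(220,334)]),.106))
E
python3 -m inch '[[1,[0.04,0.0,0.5],[0,0,0]],[1,[0.04,0.0,0.95],[0,0,0]],[1,[0.04,0.0,0.95],[0,0,0]],[1,[0.04,0,0.95],[0,0,0]]]'
```

```text
[ 0.56452978 -0.06834651  0.27034513] [[ 0.56648112 -0.07407291]
 [ 0.55693803 -0.07320289]
 [ 0.57602305 -0.07494092]]
lever corners top S [[ 0.55248146 -0.11586117]
 [ 0.5737214  -0.11694775]
 [ 0.55203487 -0.12156855]
 [ 0.57314644 -0.12346641]]
t: 3.4
tcp_pos: [0.5613, -0.0683, 0.1764]
tool_rot: [-0.007, 1.0, 0.0, -0.001]
force: [0.5, 0.2, 0.2]
finger_gap: -0.002
```

```bash
python3 -m inch '[[1,[0.01,0.0,0.4],[0,0,0]],[1,[0.01,0.0,0.8],[0,0,0]],[1,[0.01,0.0,0.97],[0,0,0]],[1,[0.01,0,0.97],[0,0,0]]]'
python3 -m inch '[[1,[0,-0.05,0],[0,0,0]],[1,[0,-0.10,0],[0,0,0]],[1,[0,-0.15,0],[0,0,0]],[1,[0,-0.2,0],[0,0,0]],[1,[0,-0.2,0],[0,0,0]],[1,[0,-0.2,0],[0,0,0]]]'
python3 - <<'E'
from h import *
p,d=snapshot("side")
crop(p,230,170,120,110,5,"pics/s2.png")
s=sense();print(s['tcp_pos'],s['force'])
E
```

```text
t: 3.8
tcp_pos: [0.5611, -0.0691, 0.0796]
tool_rot: [-0.007, 1.0, 0.0, -0.0]
force: [-0.3, -0.4, -1.0]
finger_gap: 0.0
t: 4.4
tcp_pos: [0.561, -0.0897, 0.0796]
tool_rot: [-0.006, 1.0, -0.0, 0.0]
force: [0.0, -0.4, -0.3]
finger_gap: -0.002
[ 0.56088866 -0.08945     0.07941154] [0.17406108 0.52568106 0.99760808]
```

View pics/s2.png

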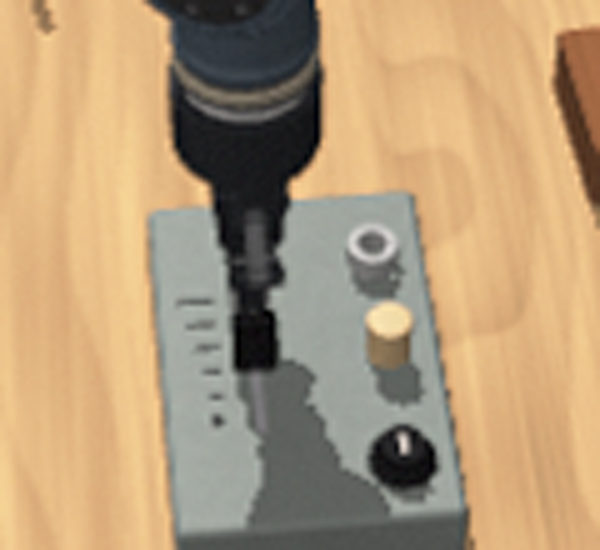

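The fingers stand just behind the lever, which is at crop (255,340), and are aligned across the slot. Next I'll push slowly down the slot.

```bash
python3 -m inch '[[1,[0,-0.02,0],[0,0,0]],[1,[0,-0.04,0],[0,0,0]],[1,[0,-0.06,0],[0,0,0]],[1,[0,-0.08,0],[0,0,0]],[1,[0,-0.08,0],[0,0,0]]]'
python3 -m inch '[[1,[0,-0.01,0],[0,0,0]],[1,[0,-0.02,0],[0,0,0]]]'
python3 -m inch '[[1,[0,-0.01,0],[0,0,0]],[1,[0,-0.02,0],[0,0,0]]]'
python3 -m inch '[[1,[0,-0.01,0],[0,0,0]],[1,[0,-0.02,0],[0,0,0]]]'
python3 -m inch '[[1,[0,-0.01,0],[0,0,0]],[1,[0,-0.02,0],[0,0,0]]]'
```

```text
t: 4.95
tcp_pos: [0.5612, -0.0977, 0.0793]
tool_rot: [-0.007, 1.0, -0.0, 0.0]
force: [-0.5, 1.2, 0.1]
finger_gap: -0.001
t: 5.15
tcp_pos: [0.5611, -0.0994, 0.0793]
tool_rot: [-0.007, 1.0, 0.0, -0.0]
force: [-0.9, 0.6, -0.4]
finger_gap: 0.001
t: 5.35
tcp_pos: [0.5611, -0.1014, 0.0793]
tool_rot: [-0.007, 1.0, 0.0, -0.0]
force: [0.3, 0.2, 0.7]
finger_gap: 0.0
t: 5.55
tcp_pos: [0.5612, -0.1031, 0.0793]
tool_rot: [-0.007, 1.0, 0.0, 0.0]
force: [0.0, 1.9, 0.5]
finger_gap: 0.002
t: 5.75
tcp_pos: [0.5611, -0.1048, 0.0793]
tool_rot: [-0.007, 1.0, 0.001, -0.0]
force: [1.2, 4.4, 1.1]
finger_gap: 0.001
```

```bash
f() { grep -E "tcp|force"; }
python3 -m inch '[[1,[0,-0.01,0],[0,0,0]],[1,[0,-0.01,0],[0,0,0]]]'|f
python3 -m inch '[[1,[0,-0.01,0],[0,0,0]],[1,[0,-0.01,0],[0,0,0]]]'|f
python3 -m inch '[[1,[0,-0.01,0],[0,0,0]],[1,[0,-0.01,0],[0,0,0]]]'|f
python3 -m inch '[[1,[0,-0.01,0],[0,0,0]],[1,[0,-0.01,0],[0,0,0]]]'|f
python3 -m inch '[[1,[0,-0.01,0],[0,0,0]],[1,[0,-0.01,0],[0,0,0]]]'|f
python3 -m inch '[[1,[0,-0.01,0],[0,0,0]],[1,[0,-0.01,0],[0,0,0]]]'|f
python3 -m inch '[[1,[0,-0.01,0],[0,0,0]],[1,[0,-0.01,0],[0,0,0]]]'|f
python3 -m inch '[[1,[0,-0.01,0],[0,0,0]],[1,[0,-0.01,0],[0,0,0]]]'|f
```

```text
tcp_pos: [0.5612, -0.106, 0.0793]
force: [1.3, 4.1, 1.4]
tcp_pos: [0.5612, -0.1073, 0.0793]
force: [0.2, 3.4, 1.2]
tcp_pos: [0.5612, -0.1088, 0.0793]
force: [0.3, 1.6, 0.5]
tcp_pos: [0.5614, -0.1104, 0.0793]
force: [-0.3, -0.3, 0.5]
tcp_pos: [0.5614, -0.111, 0.0793]
force: [-0.5, 0.8, 0.7]
tcp_pos: [0.5613, -0.1117, 0.0793]
force: [0.0, 0.6, -0.7]
tcp_pos: [0.5614, -0.1125, 0.0793]
force: [0.1, -0.5, 0.0]
tcp_pos: [0.5614, -0.1135, 0.0793]
force: [0.8, 0.6, 0.8]
```

The first snap is felt at TCP y ≈ -0.110, so the lever has dropped from the second click to the first. I expect the next snap near -0.126.

```bash
f() { grep -E "tcp|force"; }
python3 -m inch '[[1,[0,-0.02,0],[0,0,0]],[1,[0,-0.03,0],[0,0,0]]]'|f
python3 -m inch '[[1,[0,-0.01,0],[0,0,0]],[1,[0,-0.02,0],[0,0,0]]]'|f
python3 -m inch '[[1,[0,-0.01,0],[0,0,0]],[1,[0,-0.02,0],[0,0,0]]]'|f
python3 -m inch '[[1,[0,-0.01,0],[0,0,0]],[1,[0,-0.01,0],[0,0,0]]]'|f
python3 -m inch '[[1,[0,-0.01,0],[0,0,0]],[1,[0,-0.01,0],[0,0,0]]]'|f
python3 -m inch '[[1,[0,-0.01,0],[0,0,0]],[1,[0,-0.01,0],[0,0,0]]]'|f
python3 -m inch '[[1,[0,-0.01,0],[0,0,0]],[1,[0,-0.01,0],[0,0,0]]]'|f
python3 -m inch '[[1,[0,-0.01,0],[0,0,0]],[1,[0,-0.01,0],[0,0,0]]]'|f
python3 -m inch '[[1,[0,-0.01,0],[0,0,0]],[1,[0,-0.01,0],[0,0,0]]]'|f
```

```text
tcp_pos: [0.5614, -0.1166, 0.0793]
force: [0.2, -1.1, -0.2]
tcp_pos: [0.5614, -0.1184, 0.0793]
force: [-0.6, 1.5, 0.5]
tcp_pos: [0.5614, -0.1199, 0.0793]
force: [0.4, 3.5, 1.2]
tcp_pos: [0.5614, -0.1209, 0.0793]
force: [1.4, 3.2, 0.5]
tcp_pos: [0.5614, -0.1221, 0.0793]
force: [0.6, 4.3, 0.7]
tcp_pos: [0.5614, -0.1234, 0.0793]
force: [0.1, 4.3, 1.1]
tcp_pos: [0.5614, -0.1249, 0.0793]
force: [1.7, 1.6, -0.3]
tcp_pos: [0.5616, -0.1264, 0.0793]
force: [0.4, 0.2, -0.3]
tcp_pos: [0.5616, -0.127, 0.0793]
force: [0.2, 0.2, 0.1]
```

It snapped again at ≈ -0.126, so the lever should be at zero. I'll follow gently to confirm and wait there.

```bash
f() { grep -E "tcp|force"; }
python3 -m inch '[[1,[0,-0.01,0],[0,0,0]],[1,[0,-0.03,0],[0,0,0]],[1,[0,-0.03,0],[0,0,0]]]'|f
python3 -m inch '[[1,[0,-0.01,0],[0,0,0]],[1,[0,-0.02,0],[0,0,0]],[1,[0,-0.02,0],[0,0,0]]]'|f
python3 -m inch '[[1,[0,-0.01,0],[0,0,0]],[1,[0,-0.01,0],[0,0,0]]]'|f
python3 -m inch '[[1,[0,-0.01,0],[0,0,0]],[1,[0,-0.01,0],[0,0,0]]]'|f
python3 -m inch '[[1,[0,0,0],[0,0,0]],[1,[0,0,0],[0,0,0]],[1,[0,0,0],[0,0,0]],[1,[0,0,0],[0,0,0]]]'|f
python3 - <<'E'
from h import *
p,d=snapshot("side")
crop(p,230,170,120,110,5,"pics/s3.png")
E
```

```text
tcp_pos: [0.5616, -0.1297, 0.0793]
force: [-0.2, -0.6, -0.3]
tcp_pos: [0.5616, -0.1315, 0.0793]
force: [-0.1, 0.6, 0.2]
tcp_pos: [0.5616, -0.1325, 0.0793]
force: [0.1, -0.7, -0.1]
tcp_pos: [0.5616, -0.1335, 0.0793]
force: [0.1, -0.2, -0.9]
tcp_pos: [0.5616, -0.1333, 0.0793]
force: [0.2, 1.0, -0.3]
```

View pics/s3.png

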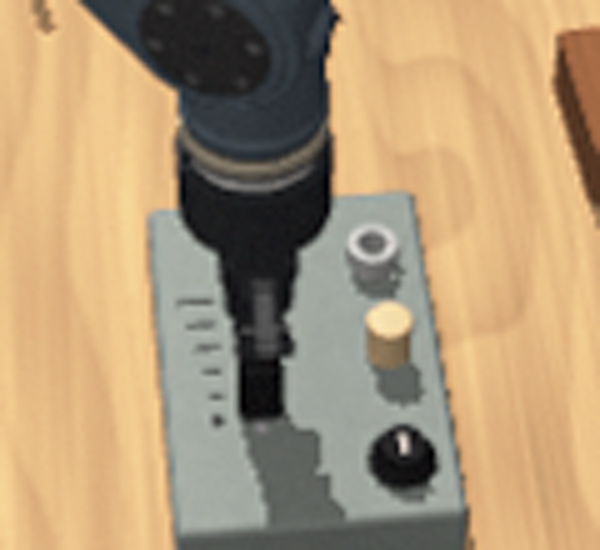

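The lever stands opposite the dot, its foot at crop (262,415), so it is at zero. Now I'll back off, rise, cross over the lever and come down on the zero side.

```bash
f() { grep -E "tcp|force"; }
python3 -m inch '[[1,[0,0.1,0],[0,0,0]],[1,[0,0.2,-0.0],[0,0,0]],[1,[0,0.2,-0.4],[0,0,0]],[1,[0,0.2,-0.7],[0,0,0]],[1,[0,0.2,-0.7],[0,0,0]]]'|f
python3 -m inch '[[1,[0,-0.4,0],[0,0,0]],[1,[0,-0.83,0],[0,0,0]],[1,[0,-0.83,0],[0,0,0]],[1,[0,-0.83,0],[0,0,0]]]'|f
python3 - <<'E'
from h import *
p,d=snapshot("side")
crop(p,230,170,120,110,5,"pics/s4.png")
print(sense()['tcp_pos'])
E
```

```text
tcp_pos: [0.564, -0.1132, 0.1533]
force: [0.6, -0.4, 0.8]
tcp_pos: [0.5617, -0.1962, 0.1483]
force: [-0.8, 0.2, 0.5]
[ 0.56147842 -0.19521803  0.14832586]
```

View pics/s4.png

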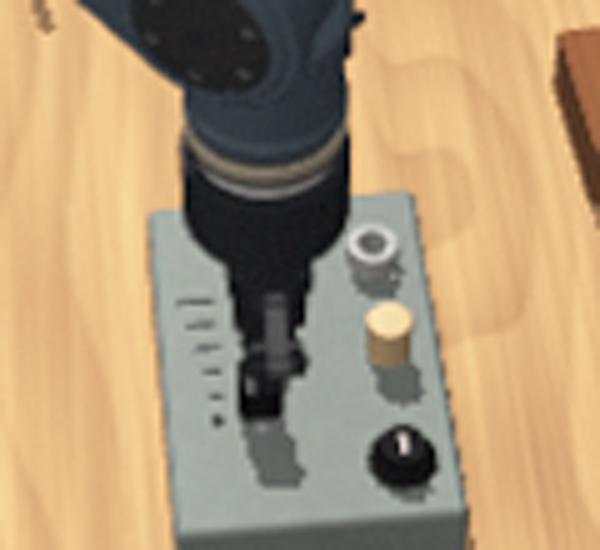

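The lever is still at the dot, its foot at crop (262,415). Now down, then push up the slot.

```bash
f() { grep -E "tcp|force"; }
python3 -m inch '[[1,[0,0,0.35],[0,0,0]],[1,[0,0,0.69],[0,0,0]],[1,[0,0,0.69],[0,0,0]],[1,[0,0,0.69],[0,0,0]]]'|f
python3 -m inch '[[1,[0,0.04,0],[0,0,0]],[1,[0,0.08,0],[0,0,0]],[1,[0,0.12,0],[0,0,0]],[1,[0,0.16,0],[0,0,0]],[1,[0,0.18,0],[0,0,0]],[1,[0,0.18,0],[0,0,0]]]'|f
for i in 1; do
python3 -m inch '[[1,[0,0.01,0],[0,0,0]],[1,[0,0.02,0],[0,0,0]]]'|f
python3 -m inch '[[1,[0,0.01,0],[0,0,0]],[1,[0,0.02,0],[0,0,0]]]'|f
python3 -m inch '[[1,[0,0.01,0],[0,0,0]],[1,[0,0.02,0],[0,0,0]]]'|f
done
```

```text
tcp_pos: [0.5619, -0.1947, 0.0799]
force: [1.1, 0.3, -0.1]
tcp_pos: [0.5622, -0.178, 0.0805]
force: [-0.1, -0.3, 0.1]
tcp_pos: [0.5622, -0.1765, 0.0803]
force: [0.9, -0.0, 0.1]
tcp_pos: [0.5621, -0.1744, 0.0802]
force: [0.6, 0.2, 0.6]
tcp_pos: [0.5621, -0.1723, 0.0803]
force: [0.1, 0.6, -0.3]
```

```bash
f() { grep -E "tcp|force"; }
python3 -m inch '[[1,[0,0.01,0],[0,0,0]],[1,[0,0.02,0],[0,0,0]]]'|f
python3 -m inch '[[1,[0,0.01,0],[0,0,0]],[1,[0,0.01,0],[0,0,0]]]'|f
python3 -m inch '[[1,[0,0.01,0],[0,0,0]],[1,[0,0.01,0],[0,0,0]]]'|f
python3 -m inch '[[1,[0,0.01,0],[0,0,0]],[1,[0,0.01,0],[0,0,0]]]'|f
python3 -m inch '[[1,[0,0.01,0],[0,0,0]],[1,[0,0.01,0],[0,0,0]]]'|f
python3 -m inch '[[1,[0,0.01,0],[0,0,0]],[1,[0,0.01,0],[0,0,0]]]'|f
python3 -m inch '[[1,[0,0.01,0],[0,0,0]],[1,[0,0.01,0],[0,0,0]]]'|f
python3 -m inch '[[1,[0,0.01,0],[0,0,0]],[1,[0,0.01,0],[0,0,0]]]'|f
```

```text
tcp_pos: [0.5621, -0.1707, 0.0803]
force: [0.0, -1.9, 0.3]
tcp_pos: [0.5621, -0.1698, 0.0803]
force: [-1.0, -2.8, -0.6]
tcp_pos: [0.5621, -0.1688, 0.0803]
force: [-0.4, -4.1, -0.3]
tcp_pos: [0.5621, -0.1677, 0.0803]
force: [-0.9, -3.5, -0.7]
tcp_pos: [0.5621, -0.1663, 0.0803]
force: [-0.9, -4.0, -1.2]
tcp_pos: [0.562, -0.1648, 0.0803]
force: [0.1, -2.5, -0.7]
tcp_pos: [0.5618, -0.1633, 0.0803]
force: [0.3, -0.5, 0.8]
tcp_pos: [0.5619, -0.1626, 0.0803]
force: [0.3, -0.3, 0.5]
```

First click at TCP y ≈ -0.164. Carrying on to the second, which I expect at about -0.148.

```bash
f() { grep -E "tcp|force"; }
python3 -m inch '[[1,[0,0.02,0],[0,0,0]],[1,[0,0.04,0],[0,0,0]],[1,[0,0.05,0],[0,0,0]]]'|f
python3 -m inch '[[1,[0,0.01,0],[0,0,0]],[1,[0,0.02,0],[0,0,0]]]'|f
python3 -m inch '[[1,[0,0.01,0],[0,0,0]],[1,[0,0.01,0],[0,0,0]]]'|f
python3 -m inch '[[1,[0,0.01,0],[0,0,0]],[1,[0,0.01,0],[0,0,0]]]'|f
python3 -m inch '[[1,[0,0.01,0],[0,0,0]],[1,[0,0.01,0],[0,0,0]]]'|f
python3 -m inch '[[1,[0,0.01,0],[0,0,0]],[1,[0,0.01,0],[0,0,0]]]'|f
python3 -m inch '[[1,[0,0.01,0],[0,0,0]],[1,[0,0.01,0],[0,0,0]]]'|f
python3 -m inch '[[1,[0,0.01,0],[0,0,0]],[1,[0,0.01,0],[0,0,0]]]'|f
python3 -m inch '[[1,[0,0.01,0],[0,0,0]],[1,[0,0.01,0],[0,0,0]]]'|f
python3 -m inch '[[1,[0,0.01,0],[0,0,0]],[1,[0,0.01,0],[0,0,0]]]'|f
```

```text
tcp_pos: [0.5618, -0.158, 0.0803]
force: [-0.5, 0.9, 0.1]
tcp_pos: [0.5619, -0.1563, 0.0803]
force: [-0.6, -0.3, 0.2]
tcp_pos: [0.5619, -0.1553, 0.0803]
force: [-0.4, 0.5, -0.5]
tcp_pos: [0.5619, -0.1546, 0.0803]
force: [0.6, -1.5, 0.1]
tcp_pos: [0.5619, -0.1538, 0.0803]
force: [-0.6, -2.1, -0.5]
tcp_pos: [0.5619, -0.1528, 0.0804]
force: [-0.4, -3.8, 0.1]
tcp_pos: [0.5619, -0.1516, 0.0803]
force: [-0.8, -3.4, -0.1]
tcp_pos: [0.5619, -0.1503, 0.0803]
force: [-0.8, -4.7, -0.2]
tcp_pos: [0.5618, -0.1489, 0.0803]
force: [-0.1, -2.4, 0.0]
tcp_pos: [0.5615, -0.1473, 0.0802]
force: [0.7, 0.3, 0.8]
```

Second click at ≈ -0.148. The third is expected at ≈ -0.132, and I'll check with a picture there.

```bash
f() { grep -E "tcp|force"; }
python3 -m inch '[[1,[0,0.02,0],[0,0,0]],[1,[0,0.04,0],[0,0,0]],[1,[0,0.05,0],[0,0,0]]]'|f
python3 -m inch '[[1,[0,0.01,0],[0,0,0]],[1,[0,0.02,0],[0,0,0]]]'|f
python3 -m inch '[[1,[0,0.01,0],[0,0,0]],[1,[0,0.01,0],[0,0,0]]]'|f
python3 -m inch '[[1,[0,0.01,0],[0,0,0]],[1,[0,0.01,0],[0,0,0]]]'|f
python3 -m inch '[[1,[0,0.01,0],[0,0,0]],[1,[0,0.01,0],[0,0,0]]]'|f
python3 -m inch '[[1,[0,0.01,0],[0,0,0]],[1,[0,0.01,0],[0,0,0]]]'|f
python3 -m inch '[[1,[0,0.01,0],[0,0,0]],[1,[0,0.01,0],[0,0,0]]]'|f
```

```text
tcp_pos: [0.5615, -0.1427, 0.0803]
force: [-0.1, -0.2, -0.3]
tcp_pos: [0.5617, -0.1412, 0.0803]
force: [-0.3, -0.4, 0.9]
tcp_pos: [0.5616, -0.1402, 0.0803]
force: [0.6, 0.1, 0.3]
tcp_pos: [0.5617, -0.1394, 0.0803]
force: [-0.2, -0.2, -0.8]
tcp_pos: [0.5617, -0.1386, 0.0803]
force: [-0.2, -1.2, 0.2]
tcp_pos: [0.5617, -0.1378, 0.0804]
force: [-0.1, -3.0, 0.5]
tcp_pos: [0.5617, -0.1368, 0.0804]
force: [0.0, -4.6, -1.3]
```

```bash
f() { grep -E "tcp|force"; }
python3 -m inch '[[1,[0,0.01,0],[0,0,0]],[1,[0,0.01,0],[0,0,0]]]'|f
python3 -m inch '[[1,[0,0.01,0],[0,0,0]],[1,[0,0.01,0],[0,0,0]]]'|f
python3 -m inch '[[1,[0,0.01,0],[0,0,0]],[1,[0,0.01,0],[0,0,0]]]'|f
python3 -m inch '[[1,[0,0.01,0],[0,0,0]],[1,[0,0.01,0],[0,0,0]]]'|f
```

```text
tcp_pos: [0.5617, -0.1356, 0.0803]
force: [-0.1, -5.0, -0.1]
tcp_pos: [0.5617, -0.1344, 0.0803]
force: [-0.7, -4.0, -1.0]
tcp_pos: [0.5617, -0.1329, 0.0803]
force: [0.1, -3.0, 0.3]
tcp_pos: [0.5612, -0.1313, 0.0802]
force: [0.1, 0.4, -0.3]
```

Third click felt at ≈ -0.132. Back off, rise and look.

```bash
f() { grep -E "tcp|force"; }
python3 -m inch '[[1,[0,-0.1,0],[0,0,0]],[1,[0,-0.3,0],[0,0,0]],[1,[0,-0.3,0],[0,0,0]],[1,[0,-0.3,-0.4],[0,0,0]],[1,[0,-0.3,-0.9],[0,0,0]],[1,[0,-0.3,-0.9],[0,0,0]]]'|f
python3 -m inch '[[1,[0.4,0,-0.3],[0,0,0]],[1,[0.8,0,-0.5],[0,0,0]],[1,[0.98,0,-0.5],[0,0,0]],[1,[0.98,0,-0.5],[0,0,0]]]'|f
python3 -m inch '[[1,[0,0.5,0],[0,0,0]],[1,[0,0.97,0],[0,0,0]],[1,[0,0.97,0],[0,0,0]]]'|f
python3 -m inch '[[1,[0,0.5,0],[0,0,0]],[1,[0,0.97,0],[0,0,0]],[1,[0,0.97,0],[0,0,0]],[1,[0,0.97,0],[0,0,0]],[1,[0,0.97,0],[0,0,0]]]'|f
python3 - <<'E'
from h import *
p,d=snapshot("side");crop(p,230,170,120,110,5,"pics/s5.png");cv2.imwrite("pics/side5.png",p)
p,d=snapshot("top");crop(p,265,185,90,70,8,"pics/t5.png")
print(sense())
E
```

```text
tcp_pos: [0.566, -0.1639, 0.1765]
force: [0.5, -0.8, -0.3]
tcp_pos: [0.4611, -0.1624, 0.2204]
force: [0.9, -0.1, 0.1]
tcp_pos: [0.4614, -0.0615, 0.2195]
force: [0.1, -0.7, -0.2]
tcp_pos: [0.4621, 0.0295, 0.2201]
force: [0.5, -0.5, -0.1]
{'t': 21.05, 'q': array([-1.79296235e-01,  3.27231627e-01,  1.83894232e+00, -2.12287379e-04,
        9.75232504e-01, -1.76137740e+00]), 'qd': array([-0.0053863 , -0.00616246,  0.00535391,  0.00256439,  0.00354791,
        0.00189632]), 'tau': array([ 3.54685932e-01, -3.14316201e+01, -1.45339555e+01,  1.33171852e-02,
        1.48917858e-03, -2.63836882e-03]), 'tcp_pos': array([0.46194752, 0.02903084, 0.22015691]), 'tool_rot': array([-5.70192126e-03,  9.99983736e-01, -1.03496547e-04,  7.53561256e-05]), 'force': array([0.18083485, 0.19082264, 0.23409942]), 'ft_torque': array([-0.01606071,  0.02322961,  0.03508627]), 'finger_gap': 0.0014604056923888287}
```

View pics/s5.png

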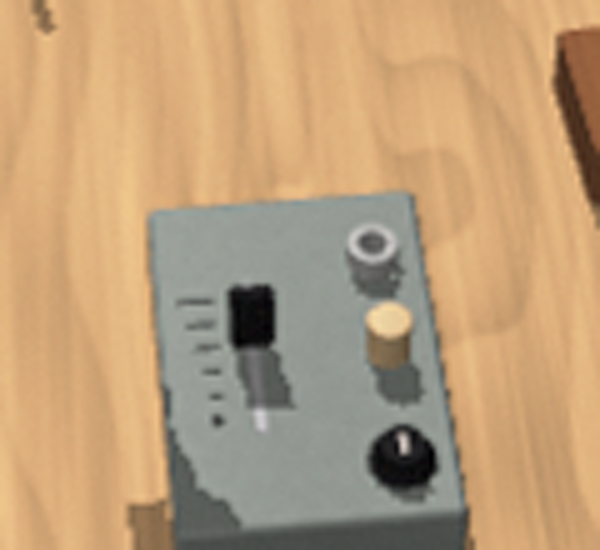

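View pics/t5.png

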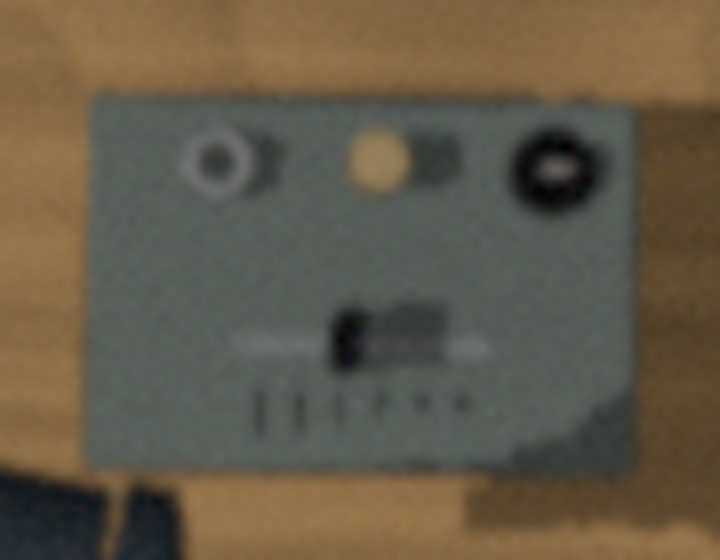

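View pics/side5.png

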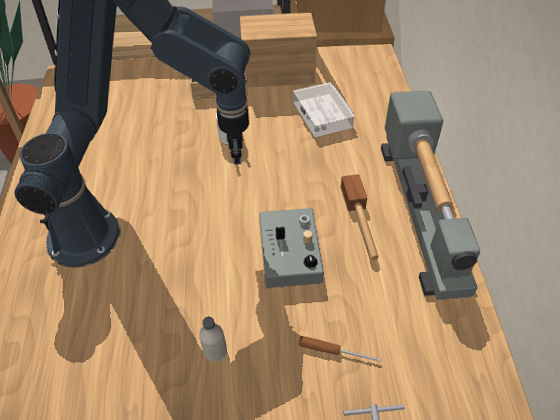

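In the side view the lever foot at crop (252,345) is level with the third bar at (207,349). In the top view the lever at (350,340) stands by the third bar at (340,407). Bystanders look unmoved. One numeric check before hand-in.

```bash
python3 - <<'E'
from h import *
g0=cv2.imread("pics/sc.png");
s0=cv2.imread("pics/side0.png");s5=cv2.imread("pics/side5.png")
for s in (s0,s5):
    m=(s.max(2)<35); m[:, :272]=0;m[:,292:]=0;m[:220]=0;m[255:]=0
    v,u=np.nonzero(m);c=[u.mean(),v.mean()];print(c,len(u),onplane("side",[c],.085))
print(cv2.absdiff(s0,s5)[200:290,296:330].max())
a=np.array([.585,-.1115]);y=np.array([-np.sin(.013),np.cos(.013)]);x=np.array([y[1],-y[0]])
for j in(.032,.048): p=a-.025*x+(j-.04)*y; print(j,p,project("side",[[*p,.085]]))
E
```

```text
[np.float64(280.54945054945057), np.float64(237.8021978021978)] 91 [[ 0.56262853 -0.12151276]]
[np.float64(280.22727272727275), np.float64(232.9090909090909)] 88 [[ 0.56312945 -0.1053286 ]]
12
0.032 [ 0.56010611 -0.11982431] [[279.52969481 237.35847117]]
0.048 [ 0.55989812 -0.10382567] [[278.95150789 232.54640432]]
```

Between the two pictures the lever moved 16.2 mm, which is one click up from its start at the second click. That agrees with the third click, so I'm handing in.

```bash
python3 -c "
from station import *
print(sign_off())"
```

```text
the job is handed in; nothing more can be done
None
```

The lever was zeroed and now sits in the third click from zero. I handed the job in just after 21 s on the robot's clock; it gives no verdict.

- **Down to zero:** with the outside of the shut fingers I pushed the lever from the second click down to zero, feeling two snaps at about 4.4 N. It rested there for well over 0.2 s, and the camera showed it opposite the dot.
- **Up to the third click:** I crossed over the lever and pushed it back up from the zero side. I felt snaps at tool y of about -0.164, -0.148 and -0.132 m, each 16 mm apart, then backed off and withdrew. The highest force I read was about 5 N.
- **Final checks:**
  - The side camera puts the lever 16.2 mm above where it started, one click higher, and both views show it at the third bar.
  - The bush, offcut and knob are unchanged between the first and last pictures. The other bystanders I checked only by eye; the glue, mallet and screwdriver look unmoved, and the arm hides the mug in the last picture.
  - The arm is clear, with the force reading near zero.
- **Disagreements:**
  - The side camera reads about 2 mm off in x and up to 6 mm in y against the measured fingertip position.
  - My rough reading of the top view gave about 14.5 mm of lever travel instead of 16 mm. I trusted the felt clicks and the side view.

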